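# Open a tight nut jar in a one-handed jar clamp and hold its lid over it

## Robot

A 6-joint arm with a two-finger parallel gripper is mounted at the origin on a cart in front of the work surface, level with it; the furniture and walls round the work are solid. World frame = base frame: x ahead of the robot, y to its left, z up, the work surface at z = 0. Lengths are in m, angles in rad, forces in N, time in s.
With the tool pointing down it reaches from about 0.3 to 0.875 m from the base axis. Payload 6.4 kg.
Tool frame: the origin (TCP) lies at the centre of the arm's flange, where the gripper is bolted on; the fingertips stand 173 mm ahead of it and the grasp point (between the pads) lies ctrl.grip_point_offset ahead of it (ctrl.grip_point_offset is the distance from the TCP to the grasp point, in m); z points along the fingers, y is the direction in which the jaws open and shut (so a half turn about z gives the same grasp; the last joint's range is limited). The gripper opens to 85 mm and grips with 20 to 120 N. Pads are 22 mm wide; open, the fingers measure 114 mm over their backs; the gripper's body (76 mm by 85 mm) begins 54 mm behind the grasp point. The pads swing forward as they close: fully open they stand 13 mm farther back than shut.
Start: joints at [-1.399, 0.181, 1.607, -0, 1.354, -0.206], TCP at [0.212, -0.534, 0.405] pointing down, gripper open.
Joint ranges: [-2.99, 2.99], [-0.89, 2.07], [0.3, 2.58], [-1.14, 4.28], [0, 2.63], [-3.12, 3.12]. Speed limits (rad/s): [2.57, 2.57, 3.01, 3.14, 3.14, 3.14].

## Interface

Orientations are given as a unit quaternion [w, x, y, z].
In Python, from bench import ctrl, cams, boxes_of, landmark_of gives the robot as it stands.
- The arm moves only by the shell command python3 -m handwheel 'ROWS'. ROWS is JSON, a list of rows, each an object with "offset": the shift along the tool's x, y, z in m, a list of three; "spin": the turn about the tool's z in degrees; "grip": the opening, from 0 (shut) to 1 (fully open). A call has 1 to 20 rows; each row is the pose to reach, as a shift and turn from the pose commanded when the call began, along the tool's axes at that moment; what a row does not reach only later rows make up. A row lasts 1/8 s, in which the tool goes at most 62.5 mm and 10.7 degrees, less where a joint would pass 70% of its speed; a pose out of reach is approached as far as the arm can. A call with a gripper value outside its range is refused whole. The fingers move at their own pace and stop on an object; the grip force is fixed at half the most. Time passes only in rows, so rows that repeat a pose let the fingers close. It gives the time, the measured TCP pose, the force and the opening at its end, in the units of the state.
- ctrl.get_obs(): the state, without advancing time (a new reading comes with each control period).
- cams.camera(name): name is "side" or "top" or "wrist"; returns a dict with "color" (480x640x3 uint8, red, green, blue), "camera_matrix" (3x3 intrinsics, pixels), "view" (4x4, takes a point from world to camera coordinates); the wrist camera has in their place "tool_from_camera" (4x4, takes a point from camera to tool coordinates, whose origin is the TCP and whose axes are the flange's). Camera axes: x right, y up, looking along -z (the intrinsics and any distortion apply to the point x, -y, -z); pixel columns grow to the right and rows downward; lengths in m; the calibration is good to about 2 mm. A picture is of the moment at which its call begins: read the wrist's pose just before it. There is no depth.
- ctrl.hand_in(): hands the job in, once; it reports no verdict.
Trained networks look in a picture, given as the dict that the camera call returned (one of the last four; its "shot" number tells which), for a name from the list of things; names that differ only in an ending like _2 or _b are one class to them, and where a whole thing is asked for, a point or a joint stands for the part that bears it (a point fixed in the world has none). Each returns a list of dicts, best first, with "confidence" (0 to 1); they miss things now and then, are a little off and sometimes report something else, mostly with a low value. They report only what shows in the picture. A call takes as long as a camera call. They do not tell look-alikes from the thing itself.
- boxes_of(picture, thing): "uv" ([column, row] in pixels, amid what is visible of it).
- landmark_of(picture, thing): "uv" ([column, row] in pixels: a listed point, or the origin of a listed thing).
The state is a dict: "time_s": time; "q": joint angles; "dq": joint speeds; "joint_efforts": joint torques, N m; "eef_pos": TCP position; "eef_rot": TCP orientation; "wrist_force": force on the tool from outside, world axes, zero at the start; "torque": the same for the moment, N m; "opening": opening from 0.0 (shut) to 1.0 (fully open).
Only numpy, scipy, OpenCV 4.12 (cv2) and the standard library are available. Lean on these libraries where they do the work, as an engineer would, in place of code of your own. Each camera call takes 0.05 s, during which the arm holds its last target.

## Task

Open the hexagonal jar of nuts that stands in the wooden one-handed jar clamp. First turn the T-knob clockwise to its stop, so that its eccentric slides the jaw up and locks the jar snugly between the two V-jaws; then unscrew the tight metal lid anticlockwise by about a fifth of a turn, stop turning as soon as its lugs come free, and lift it straight off without turning or lifting the jar or disturbing the things around. Finish while holding the lid level, two to five centimetres above the open jar and centred over it, so that it can go straight back on; do not put it down or let go.

Things in the scene. Friction and masses are not known exactly. Their poses are not given: they have to be found in the camera images.
- holder: One-handed jar clamp, fixed to the worktop: wooden board 150 mm (its x) by 260 mm (its y), 18 mm high, long side across in front of the robot. Origin: centre of its underside; z up. Jar nest at local (0, +50 mm); the fixed rubber-lined V-jaw (42 mm above the board) stands beyond it at +y; the rail with the sliding V-jaw and the T-knob lie on the -y side.
- fixed_vee (a point): Bottom of the V of the fixed jaw, at its top edge, at local (0, 84.6, 60 mm) of the holder. The V opens to -y of the holder by 120 degrees and fits a corner of the jar; 34.6 mm from the jar's axis when snug.
- jaw (a joint): Opening of the sliding V-jaw along the rail, m: 0 when it holds the seated jar, growing away from the jar (towards the holder's -y), about 0.01 at the start. It slides with about 2 N; the T-knob's eccentric pushes it up to the jar and, at the knob's stop, blocks its way back.
- jaw_vee (a point): Bottom of the V of the sliding jaw, at its top edge, 60 mm above the worktop. It opens to +y of the holder; 34.6 mm from the jar's axis when snug.
- knob (a joint): Angle of the T-knob, rad: about 0 at the start (jaw free, bar across the rail, along the holder's x), grows clockwise seen from above, stop at 1.45 (jaw locked, bar nearly along the rail). It takes 0.15 to 0.4 N m and stays where it is left. Turn it right up to the stop.
- knob_grip (a point): Centre of the T-knob's bar, the place to grip it: black bar 50 mm long, 13 mm thick, 26 mm high on a 12 mm steel spindle that stands on the board; centre 88 mm above the worktop, at local (0, -54 mm) of the holder, 104 mm from the jar's nest. Free space under and beside the bar down to 60 mm above the worktop.
- jar_mid (a point): Axis of the hexagonal glass jar of nuts, 35 mm above its foot. Loose, about 0.4 kg, 60 mm across flats (its x crosses two flats), 69.3 mm across corners; stands in the nest with corners towards the V-jaws, a few mm short of the fixed jaw. Hexagonal to 69 mm, shoulder to 80 mm, neck 45 mm wide to the rim at 100 mm.
- jar_mouth (a point): Centre of the jar's rim (100 mm above the jar's foot, 118 mm above the worktop), same axes as the jar.
- cap_center (a point): Centre (half-way up) of the lid: round plain metal lug cap, 58 mm outside, 15 mm high; shut, its centre is 4.5 mm below the jar's rim and its top 3 mm above; 8 mm free height between skirt and shoulder. Tight: its seal drags with about 0.35 N m all the way. It hardly rises while it turns.
- cap_lug (a point): Point above one of the lid's three lugs, 25.4 mm from its axis along the lid's x, at mid height; shut, it points along the jar's +x. The lugs sit under three short thread starts: turned anticlockwise from above they are clear from 50 to 90 degrees (aim at 70); a lid lifted sooner takes the jar along, from about 93 the lugs run against the next starts.
- salt_shaker: Salt shaker, 44 mm wide, 90 mm high, a bystander beside the clamp. Origin on its underside.
- timer: Kitchen timer, 64 mm wide, 46 mm high, a bystander beside the clamp. Origin on its underside.
Not all that is in view belongs to the job. Of the things shaped like the part that bears cap_center, the bare steel one is meant.

How it is judged:
On the way, in this order (a step that is already met when the one before it is completed fails the run):
1. the jar is held snugly between both V-jaws and the T-knob is turned tight (horizontal distance between each of jaw_vee, fixed_vee and jar_mid below 0.037 m and value of joint knob above 1.2 rad), for 0.2 s.
2. the lid is unscrewed far enough for its lugs to leave the threads, the knob still tight (x of cap_lug in the frame of jar_mouth below 0.0195 m and y of cap_lug in the frame of jar_mouth above 0.012 m and value of joint knob above 1.2 rad), for 0.05 s.
At the end, for the whole second after the job is handed in: The fingers hold the lid, still, level within 0.2 rad and clear of the jar, its centre 15 to 75 mm above the jar's rim and within 20 mm of the jar's axis; the jar stands upright, snug in both V-jaws (each V within 3.4 mm of touching), the T-knob tight (above 1.2 rad) (z of cap_center in the frame of jar_mouth between 0.015 and 0.075 m and horizontal distance between cap_center and jar_mouth below 0.02 m and angle between cap_center's own z axis and vertical below 0.2 rad and contact force between the fingers and cap above 1 N and contact force between cap and jar below 0.05 N and linear speed of cap below 0.03 m/s and value of joint knob above 1.2 rad and horizontal distance between each of jaw_vee, fixed_vee and jar_mid below 0.038 m and angle between jar_mid's own z axis and vertical below 0.06 rad); the arm keeps its last pose, push and grip.
It fails at once if the jar turns in the clamp (angle between the x axis of jar_mid and the x axis of holder, either way round above 0.16 rad).
It fails at once if the jar is lifted off the board (z of jar_mid in the frame of holder above 0.063 m).
It fails at once if the lid is turned on after the lugs have come free, into the next threads (x of cap_lug in the frame of jar_mouth below -0.0035 m and z of cap_center in the frame of jar_mouth below 0.006 m).
It fails at once if the salt shaker or the timer is disturbed (distance of any of salt_shaker, timer from where it was at the start of the episode above 0.02 m).
It also fails if it takes over 42 s, if anything falls off the work surface, if the arm or the gripper's body presses on something with over 40 N, if the wrist force passes 120 N, or if a joint passes its speed limit or range.

## Working session

There is one attempt and no reset: what is moved stays moved. The work goes in short steps, Python scripts to look and compute and a shell command to move; the robot and the scene stay as the last step left them, time stands still between calls to the robot, and variables do not carry over. Pictures are saved under pics/ and viewed, and the job is handed in when it is done.

```bash
ls; mkdir -p pics
cat > h.py <<'E'
import numpy as np, cv2
from bench import ctrl, cams, boxes_of, landmark_of
def save(p,n): cv2.imwrite('pics/'+n+'.png', cv2.cvtColor(p['color'],cv2.COLOR_RGB2BGR))
def ray(p,uv,T=None):
    K=np.array(p['camera_matrix']); 
    a=np.linalg.solve(K,[uv[0],uv[1],1]); d=np.array([a[0],-a[1],-a[2]])
    W=np.linalg.inv(np.array(p['view'])) if 'view' in p else T@np.array(p['tool_from_camera'])
    return W[:3,3], W[:3,:3]@d
def atz(p,uv,z,T=None):
    o,d=ray(p,uv,T); return o+d*(z-o[2])/d[2]
def tri(rs):
    A=np.zeros((3,3));b=np.zeros(3)
    for o,d in rs:
        d=d/np.linalg.norm(d);M=np.eye(3)-np.outer(d,d);A+=M;b+=M@o
    x=np.linalg.solve(A,b); return x,[np.linalg.norm(np.cross(x-o,d/np.linalg.norm(d))) for o,d in rs]
def T():
    from scipy.spatial.transform import Rotation as R
    s=ctrl.get_obs();q=s['eef_rot'];M=np.eye(4);M[:3,:3]=R.from_quat([q[1],q[2],q[3],q[0]]).as_matrix();M[:3,3]=s['eef_pos'];return M
E
python3 - <<'E'
from h import *
t=T();print(t,ctrl.grip_point_offset)
ps={n:cams.camera(n) for n in['top','side','wrist']}
for n,p in ps.items():
    save(p,n+'0')
    print(n,{k:v for k,v in p.items() if k not in('color','view','camera_matrix')}.keys())
    for th in['holder','fixed_vee','jaw_vee','knob_grip','jar_mid','jar_mouth','cap_center','cap_lug','salt_shaker','timer']:
        print(th,[(np.round(x['uv']).tolist(),round(x['confidence'],2)) for x in landmark_of(p,th)][:4])
E
```

```text
pics
[[ 9.29502612e-01  3.68815409e-01 -2.97457385e-04  2.12056903e-01]
 [ 3.68815345e-01 -9.29501043e-01  1.74681090e-03 -5.34197092e-01]
 [ 3.67763827e-04 -1.73337215e-03 -9.99998430e-01  4.03787208e-01]
 [ 0.00000000e+00  0.00000000e+00  0.00000000e+00  1.00000000e+00]] 0.1547
top dict_keys(['shot'])
holder [([337.0, 269.0], 0.81)]
fixed_vee []
jaw_vee [([334.0, 255.0], 0.66)]
knob_grip [([358.0, 258.0], 0.67)]
jar_mid []
jar_mouth []
cap_center [([222.0, 266.0], 0.81), ([261.0, 220.0], 0.54), ([357.0, 259.0], 0.38)]
cap_lug [([223.0, 261.0], 0.64), ([253.0, 227.0], 0.53)]
salt_shaker [([201.0, 234.0], 0.78)]
timer [([448.0, 276.0], 0.56)]
side dict_keys(['shot'])
holder [([334.0, 248.0], 0.93)]
fixed_vee [([329.0, 256.0], 0.98)]
jaw_vee []
knob_grip [([337.0, 209.0], 0.76), ([334.0, 234.0], 0.44)]
jar_mid [([333.0, 246.0], 0.91), ([333.0, 234.0], 0.7), ([329.0, 254.0], 0.52)]
jar_mouth [([332.0, 231.0], 0.68), ([289.0, 379.0], 0.48)]
cap_center [([331.0, 233.0], 0.81), ([275.0, 313.0], 0.7), ([335.0, 350.0], 0.69), ([327.0, 310.0], 0.67)]
cap_lug [([340.0, 310.0], 0.96), ([323.0, 352.0], 0.92), ([321.0, 235.0], 0.76), ([284.0, 322.0], 0.73)]
salt_shaker [([293.0, 378.0], 0.83)]
timer [([341.0, 164.0], 0.8)]
wrist dict_keys(['tool_from_camera', 'shot'])
holder []
fixed_vee []
jaw_vee []
knob_grip []
jar_mid []
jar_mouth []
cap_center []
cap_lug []
salt_shaker []
timer []
```

View pics/top0.png

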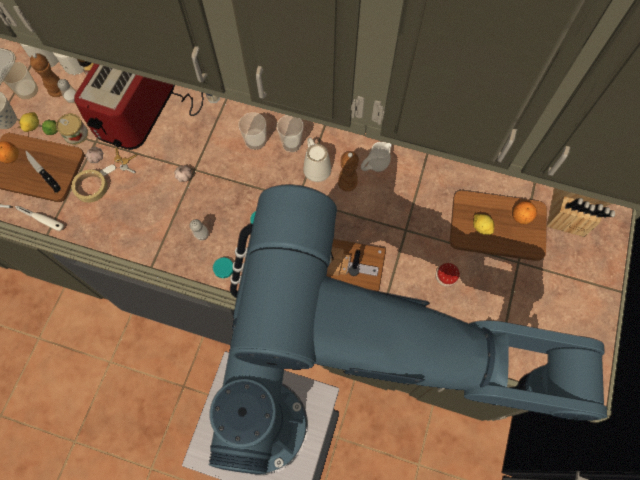

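View pics/side0.png

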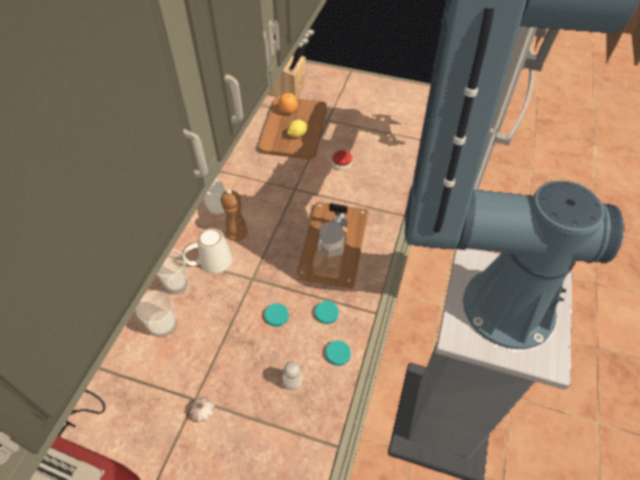

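Run:
```python
import cv2
a=cv2.imread('pics/top0.png')[190:330,180:480];cv2.imwrite('pics/top0c.png',cv2.resize(a,None,fx=2.66,fy=2.66,interpolation=3))
a=cv2.imread('pics/side0.png')[140:400,220:420];cv2.imwrite('pics/side0c.png',cv2.resize(a,None,fx=2.3,fy=2.3,interpolation=3))
```

```text
(no output)
```

View pics/top0c.png

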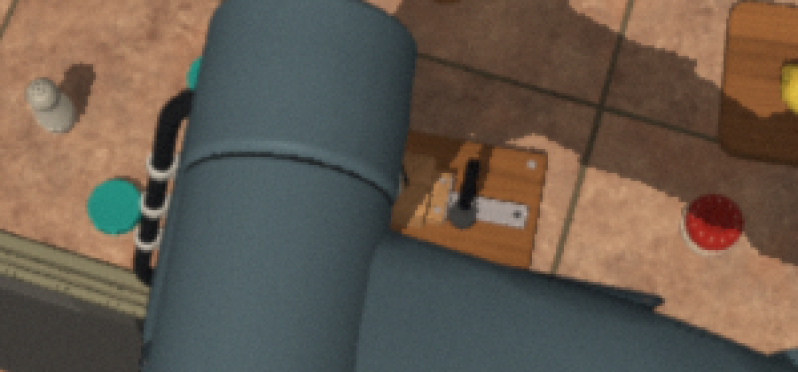

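View pics/side0c.png

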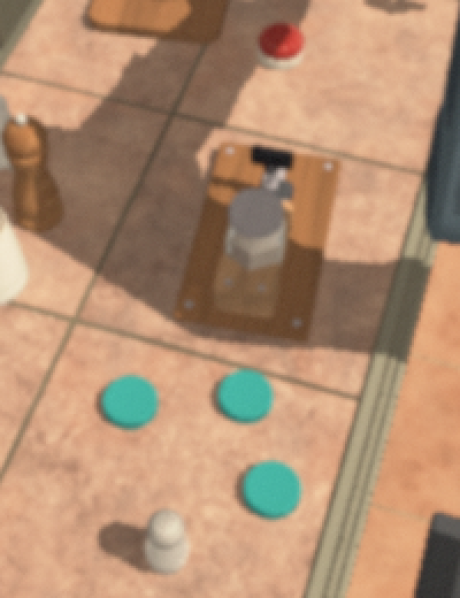

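The bare steel cap is on the jar in the clamp, at side (331,233). The look-alikes at side (275,313), (327,310) and (338,352) are teal lids lying on the worktop. The grey metal one fits the description, and I'll confirm it with the wrist view. First I'll get a rough location.

Run:
```python
from h import *
t=cams.camera('top');s=cams.camera('side')
print('knob',tri([ray(t,(358,258)),ray(s,(337,209))]))
print('knob top z',atz(t,(358,258),.088),'side',atz(s,(337,209),.088))
print('cap',atz(s,(331,233),.1135),'holder',atz(s,(334,248),0))
print('salt',atz(s,(293,378),0),atz(t,(201,234),0)); print('timer',atz(s,(341,164),0),atz(t,(448,276),0))
# board corners side view (z=.018)
for c in [(220+228/2.3,140+145/2.3),(220+340/2.3,140+158/2.3),(220+180/2.3,140+315/2.3),(220+307/2.3,140+338/2.3)]: print(atz(s,c,.018))
print(cams.camera('wrist')['tool_from_camera'])
```

```text
knob (array([ 0.4764585 , -0.11066003,  0.07481263]), [np.float64(0.002401100958474771), np.float64(0.002401100958474899)])
knob top z [ 0.47418976 -0.11159642  0.088     ] side [ 0.47123869 -0.09865383  0.088     ]
cap [0.45789601 0.00082869 0.1135    ] holder [ 0.4589671  -0.03862277  0.        ]
salt [0.44294633 0.33296471 0.        ] [0.44135461 0.3415914  0.        ]
timer [ 0.52942529 -0.34787546  0.        ] [ 0.53015913 -0.36093521  0.        ]
[ 0.54002341 -0.16251072  0.018     ]
[ 0.40498263 -0.18424427  0.018     ]
[0.515063   0.08764699 0.018     ]
[0.37550915 0.07378953 0.018     ]
[[ 2.23880253e-04  9.57875591e-01  2.87183393e-01  7.21222182e-02]
 [ 9.99999519e-01  5.98733764e-05 -9.79274560e-04  3.97667145e-04]
 [-9.55217838e-04  2.87183474e-01 -9.57875117e-01  3.04515479e-02]
 [ 0.00000000e+00  0.00000000e+00  0.00000000e+00  1.00000000e+00]]
```

```bash
python3 -m handwheel '[{"offset":[0.02,-0.018,0],"spin":1,"grip":1},{"offset":[0.06,-0.054,0],"spin":3,"grip":1},{"offset":[0.1,-0.09,0],"spin":5,"grip":0.8},{"offset":[0.14,-0.127,0],"spin":7,"grip":0.6},{"offset":[0.18,-0.163,0],"spin":9,"grip":0.5},{"offset":[0.22,-0.2,0],"spin":11,"grip":0.5},{"offset":[0.26,-0.235,0],"spin":13,"grip":0.5},{"offset":[0.3,-0.27,0],"spin":15,"grip":0.5},{"offset":[0.34,-0.307,0],"spin":16,"grip":0.5},{"offset":[0.37,-0.335,0],"spin":16,"grip":0.5},{"offset":[0.39,-0.353,0],"spin":16,"grip":0.5},{"offset":[0.4,-0.362,0],"spin":16,"grip":0.5},{"offset":[0.4,-0.362,0],"spin":16,"grip":0.5},{"offset":[0.4,-0.362,0],"spin":16,"grip":0.5}]'
cat > look.py <<'E'
import sys
from h import *
tag=sys.argv[1]
t=T();p=cams.camera('wrist');save(p,'wrist'+tag);print(np.round(t,4),ctrl.grip_point_offset)
Z={'holder':0,'fixed_vee':.06,'jaw_vee':.06,'knob_grip':.088,'jar_mid':.053,'jar_mouth':.118,'cap_center':.1135,'cap_lug':.1135}
for th,z in Z.items():
    print(th,[(np.round(x['uv']).tolist(),round(x['confidence'],2),np.round(atz(p,x['uv'],z,t),4).tolist()) for x in landmark_of(p,th)][:4])
E
python3 look.py 1
```

```text
time_s: 3.55
eef_pos: [0.4502, -0.0512, 0.4046]
eef_rot: [0.0, 0.999, 0.049, -0.0]
wrist_force: [0.2, 0.5, -0.0]
opening: 0.502
[[ 9.952e-01  9.760e-02 -3.000e-04  4.502e-01]
 [ 9.760e-02 -9.952e-01 -3.000e-04 -5.120e-02]
 [-3.000e-04  3.000e-04 -1.000e+00  4.046e-01]
 [ 0.000e+00  0.000e+00  0.000e+00  1.000e+00]] 0.1547
holder [([322.0, 179.0], 0.66, [0.4647, -0.0542, 0.0])]
fixed_vee [([209.0, 194.0], 0.88, [0.4535, 0.0336, 0.06])]
jaw_vee [([317.0, 192.0], 0.82, [0.4636, -0.0497, 0.06])]
knob_grip [([399.0, 198.0], 0.88, [0.4701, -0.1071, 0.088])]
jar_mid []
jar_mouth []
cap_center [([246.0, 206.0], 0.83, [0.4601, -0.0043, 0.1135]), ([34.0, 71.0], 0.79, [0.5293, 0.1243, 0.1135]), ([93.0, 208.0], 0.63, [0.4492, 0.0948, 0.1135]), ([316.0, 193.0], 0.62, [0.4726, -0.0479, 0.1135])]
cap_lug [([112.0, 232.0], 0.82, [0.434, 0.0833, 0.1135]), ([248.0, 172.0], 0.62, [0.482, -0.004, 0.1135])]
```

View pics/wrist1.png

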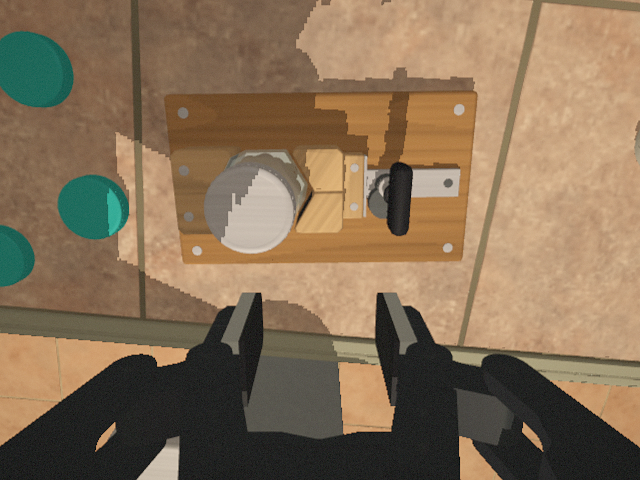

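Run:
```python
import cv2
a=cv2.imread('pics/wrist1.png')[80:280,155:485];cv2.imwrite('pics/wrist1c.png',cv2.resize(a,None,fx=2.4,fy=2.4,interpolation=3))
```

```text
(no output)
```

View pics/wrist1c.png

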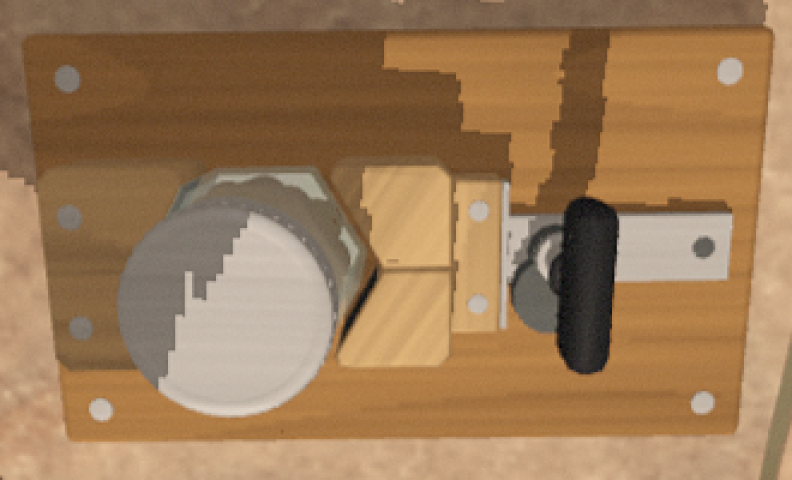

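Run:
```python
from h import *
t=T();p=cams.camera('wrist')
f=lambda x,y,z:atz(p,(155+x/2.4,80+y/2.4),z,t)
A,B,C,D=[f(*c,.018) for c in[(24,35),(773,28),(68,440),(737,434)]]
print(A,B,C,D,'ctr',(A+B+C+D)/4)
for u,v in((B,A),(D,C)): w=v-u;print(np.linalg.norm(w),np.degrees(np.arctan2(-w[0],w[1])))
for u,v in((C,A),(D,B)): w=v-u;print(np.linalg.norm(w),np.degrees(np.arctan2(w[1],w[0])))
S=[f(*c,.018) for c in[(67,79),(730,70),(101,409),(703,402)]]
for u,v in((1,0),(3,2)): w=S[v]-S[u];print(np.linalg.norm(w),np.degrees(np.arctan2(-w[0],w[1])))
for z in(.1,.088):print('bar',f(587,285,z), [f(584,197,z),f(581,373,z)])
print('lid',f(226,309,.118),f(118,309,.118),f(334,309,.118))
```

```text
[0.52407969 0.08215608 0.018     ] [ 0.55142145 -0.1718363   0.018     ] [0.37767655 0.06658408 0.018     ] [ 0.4052488  -0.18870462  0.018     ] ctr [ 0.46460662 -0.05295019  0.018     ]
0.25545978298204014 6.144113899832508
0.25677334646091127 6.164289531757511
0.14722895786408927 6.071371570722791
0.14714273448182813 6.582814375750329
0.2288395519090744 6.38007309006413
0.22883476217879486 6.3213431786307535
bar [ 0.47211002 -0.10446634  0.1       ] [array([ 0.4963805 , -0.09984813,  0.1       ]), array([ 0.44628894, -0.10673505,  0.1       ])]
bar [ 0.46991283 -0.10710149  0.088     ] [array([ 0.4952453 , -0.10228121,  0.088     ]), array([ 0.44296194, -0.10946947,  0.088     ])]
lid [ 0.45959778 -0.00610467  0.118     ] [0.45678798 0.02242675 0.118     ] [ 0.46240811 -0.03464157  0.118     ]
```

```bash
python3 -m handwheel '[{"offset":[0.005,0.02,0.01],"spin":-1,"grip":0.5},{"offset":[0.014,0.05,0.03],"spin":-1,"grip":0.5},{"offset":[0.0146,0.057,0.06],"spin":-1,"grip":0.5},{"offset":[0.0146,0.057,0.085],"spin":-1,"grip":0.5},{"offset":[0.0146,0.057,0.09],"spin":-1,"grip":0.5},{"offset":[0.0146,0.057,0.09],"spin":-1,"grip":0.5}]'
python3 look.py 2
```

```text
time_s: 4.8
eef_pos: [0.4707, -0.1057, 0.315]
eef_rot: [0.0, 0.998, 0.058, 0.0]
wrist_force: [0.2, -0.3, 0.3]
opening: 0.501
[[ 9.933e-01  1.159e-01  1.000e-04  4.707e-01]
 [ 1.159e-01 -9.933e-01 -0.000e+00 -1.057e-01]
 [ 1.000e-04  0.000e+00 -1.000e+00  3.150e-01]
 [ 0.000e+00  0.000e+00  0.000e+00  1.000e+00]] 0.1547
holder [([244.0, 218.0], 0.84, [0.4647, -0.0536, 0.0])]
fixed_vee []
jaw_vee [([216.0, 245.0], 0.6, [0.4636, -0.0482, 0.06])]
knob_grip [([318.0, 261.0], 0.62, [0.4709, -0.1062, 0.088]), ([90.0, 229.0], 0.56, [0.4743, 0.0081, 0.088])]
jar_mid []
jar_mouth []
cap_center [([94.0, 279.0], 0.73, [0.46, -0.0063, 0.1135])]
cap_lug [([87.0, 232.0], 0.89, [0.4819, -0.0043, 0.1135])]
```

View pics/wrist2.png

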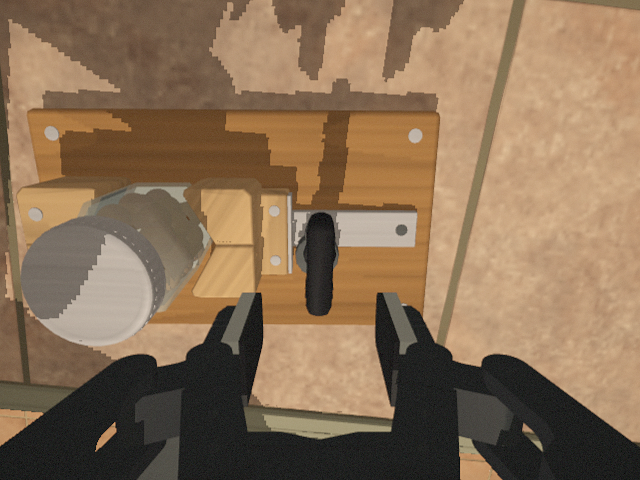

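The bar is centred between the fingers, at about (319,262). Next I'll go down and grip it.

```bash
python3 -m handwheel '[{"offset":[0,0.0005,0.025],"spin":0,"grip":0.5},{"offset":[0,0.0005,0.055],"spin":0,"grip":0.5},{"offset":[0,0.0005,0.071],"spin":0,"grip":0.5},{"offset":[0,0.0005,0.071],"spin":0,"grip":0.5},{"offset":[0,0.0005,0.071],"spin":0,"grip":0.25},{"offset":[0,0.0005,0.071],"spin":0,"grip":0},{"offset":[0,0.0005,0.071],"spin":0,"grip":0},{"offset":[0,0.0005,0.071],"spin":0,"grip":0},{"offset":[0,0.0005,0.071],"spin":0,"grip":0}]'
python3 look.py 3; python3 -c "
from h import *;s=ctrl.get_obs();print(s['torque'],s['q'],s['wrist_force'])"
```

```text
time_s: 6.38
eef_pos: [0.4711, -0.1061, 0.245]
eef_rot: [0.0, 0.998, 0.058, 0.001]
wrist_force: [-0.3, 3.6, 5.8]
opening: 0.142
[[ 9.933e-01  1.156e-01  1.900e-03  4.711e-01]
 [ 1.156e-01 -9.933e-01 -1.000e-04 -1.061e-01]
 [ 1.900e-03  3.000e-04 -1.000e+00  2.450e-01]
 [ 0.000e+00  0.000e+00  0.000e+00  1.000e+00]] 0.1547
holder []
fixed_vee []
jaw_vee [([176.0, 301.0], 0.69, [0.4627, -0.0487, 0.06])]
knob_grip [([319.0, 335.0], 0.95, [0.47, -0.1072, 0.088])]
jar_mid []
jar_mouth []
cap_center []
cap_lug []
[ 0.63202983  0.14210239 -0.15875989] [-4.68166497e-01  1.93032619e-01  1.95647206e+00  9.52987561e-04
  9.90335150e-01  9.86257092e-01] [-0.50744909  3.30067516  6.31151984]
```

View pics/wrist3.png

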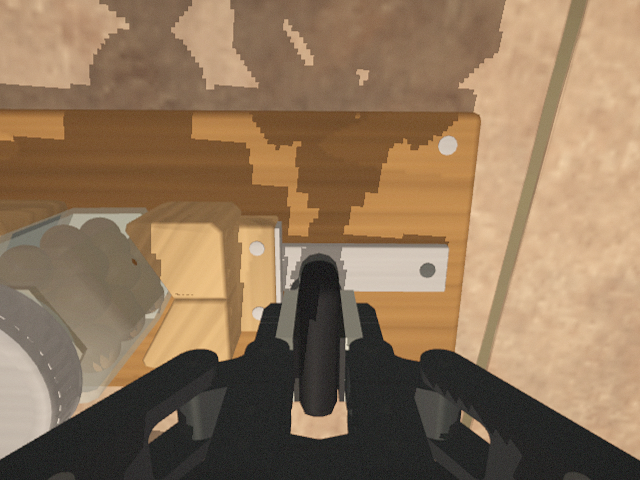

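The bar is gripped, at about (319,335). Now I'll turn it clockwise, which is positive spin.

```bash
python3 -m handwheel '[{"offset":[0,0,0],"spin":5,"grip":0},{"offset":[0,0,0],"spin":13,"grip":0},{"offset":[0,0,0],"spin":21,"grip":0},{"offset":[0,0,0],"spin":29,"grip":0},{"offset":[0,0,0],"spin":37,"grip":0},{"offset":[0,0,0],"spin":45,"grip":0},{"offset":[0,0,0],"spin":53,"grip":0},{"offset":[0,0,0],"spin":61,"grip":0},{"offset":[0,0,0],"spin":69,"grip":0},{"offset":[0,0,0],"spin":75,"grip":0},{"offset":[0,0,0],"spin":77,"grip":0},{"offset":[0,0,0],"spin":77,"grip":0}]'
python3 -c "
from h import *;s=ctrl.get_obs();t=T();print(s['torque'],s['q'],s['wrist_force'],np.round(t,4));p=cams.camera('wrist');save(p,'wrist4')"
```

```text
time_s: 8.32
eef_pos: [0.4708, -0.1066, 0.245]
eef_rot: [0.0, 0.817, -0.576, 0.001]
wrist_force: [-4.0, -0.5, 6.2]
opening: 0.14
[-5.50724407e-02  6.64832854e-01 -1.49551917e-04] [-4.68924137e-01  1.92980978e-01  1.95657571e+00 -1.29181019e-03
  9.90783031e-01  2.33022593e+00] [-4.0333981  -0.4667954   6.16277766] [[ 3.365e-01 -9.417e-01  6.000e-04  4.708e-01]
 [-9.417e-01 -3.365e-01 -1.500e-03 -1.066e-01]
 [ 1.700e-03 -1.000e-04 -1.000e+00  2.450e-01]
 [ 0.000e+00  0.000e+00  0.000e+00  1.000e+00]]
```

View pics/wrist4.png

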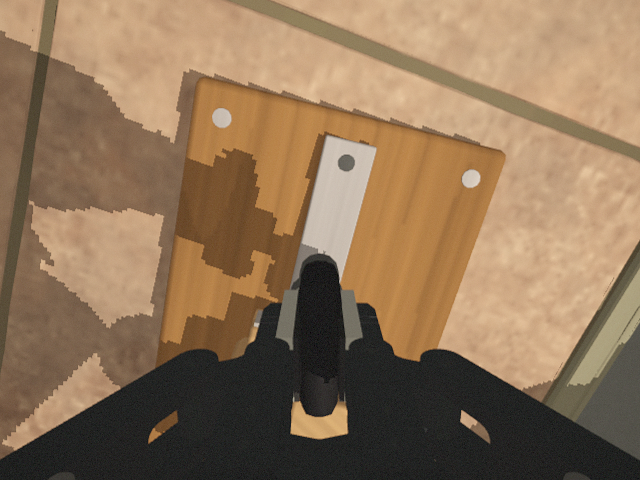

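The bar is in line with the fingers at about 76.6° of turn. Next I'll continue on to the stop.

```bash
python3 -m handwheel '[{"offset":[0,0,0],"spin":4,"grip":0},{"offset":[0,0,0],"spin":7,"grip":0},{"offset":[0,0,0],"spin":8.5,"grip":0},{"offset":[0,0,0],"spin":8.5,"grip":0},{"offset":[0,0,0],"spin":8.5,"grip":0}]'
python3 -c "
from h import *;s=ctrl.get_obs();t=T();print(s['torque'],s['q'],s['wrist_force'],np.round(t,4))"
```

```text
time_s: 9.0
eef_pos: [0.4708, -0.1066, 0.245]
eef_rot: [0.001, 0.774, -0.634, 0.001]
wrist_force: [-3.7, -1.6, 7.1]
opening: 0.14
[-0.16991746  0.57494008  1.32557812] [-0.46857183  0.19298726  1.956544   -0.00247971  0.99061812  2.47623587] [-3.65202164 -1.57851357  7.11232359] [[ 1.968e-01 -9.804e-01  4.000e-04  4.708e-01]
 [-9.804e-01 -1.968e-01 -2.500e-03 -1.066e-01]
 [ 2.500e-03  1.000e-04 -1.000e+00  2.450e-01]
 [ 0.000e+00  0.000e+00  0.000e+00  1.000e+00]]
```

```bash
python3 -m handwheel '[{"offset":[0,0,0],"spin":-1.5,"grip":0},{"offset":[0,0,0],"spin":-1.5,"grip":0.3},{"offset":[0,0,0],"spin":-1.5,"grip":0.5},{"offset":[0,0,0],"spin":-1.5,"grip":0.5},{"offset":[0,0,-0.03],"spin":-1.5,"grip":0.5},{"offset":[0,0,-0.08],"spin":-1.5,"grip":0.5},{"offset":[-0.01,0,-0.12],"spin":-8,"grip":0.6},{"offset":[-0.04,-0.003,-0.13],"spin":-18,"grip":0.8},{"offset":[-0.08,-0.006,-0.13],"spin":-28,"grip":1},{"offset":[-0.1,-0.009,-0.13],"spin":-38,"grip":1},{"offset":[-0.105,-0.009,-0.13],"spin":-48,"grip":1},{"offset":[-0.105,-0.009,-0.13],"spin":-58,"grip":1},{"offset":[-0.105,-0.009,-0.13],"spin":-68,"grip":1},{"offset":[-0.105,-0.009,-0.13],"spin":-78,"grip":1},{"offset":[-0.105,-0.009,-0.13],"spin":-84,"grip":1},{"offset":[-0.105,-0.009,-0.13],"spin":-84,"grip":1},{"offset":[-0.105,-0.009,-0.13],"spin":-84,"grip":1}]'
python3 look.py 5
```

```text
time_s: 11.12
eef_pos: [0.4591, -0.0014, 0.3736]
eef_rot: [-0.0, 0.999, 0.044, -0.0]
wrist_force: [-0.2, 0.0, 0.5]
opening: 1.0
[[ 9.962e-01  8.750e-02 -1.000e-04  4.591e-01]
 [ 8.750e-02 -9.962e-01  1.000e-04 -1.400e-03]
 [-1.000e-04 -1.000e-04 -1.000e+00  3.736e-01]
 [ 0.000e+00  0.000e+00  0.000e+00  1.000e+00]] 0.1547
holder [([379.0, 200.0], 0.92, [0.4645, -0.0531, 0.0])]
fixed_vee [([272.0, 219.0], 0.65, [0.4563, 0.031, 0.06])]
jaw_vee [([368.0, 220.0], 0.67, [0.4611, -0.037, 0.06])]
knob_grip []
jar_mid []
jar_mouth [([320.0, 200.0], 0.56, [0.4849, -0.0007, 0.118])]
cap_center [([132.0, 234.0], 0.74, [0.454, 0.1062, 0.1135]), ([319.0, 242.0], 0.67, [0.4586, -0.0023, 0.1135]), ([71.0, 87.0], 0.59, [0.5325, 0.1346, 0.1135]), ([28.0, 284.0], 0.57, [0.4169, 0.1699, 0.1135])]
cap_lug [([321.0, 200.0], 0.89, [0.4836, -0.0016, 0.1135]), ([153.0, 258.0], 0.76, [0.4406, 0.0944, 0.1135]), ([18.0, 258.0], 0.72, [0.4335, 0.1738, 0.1135]), ([58.0, 117.0], 0.57, [0.5168, 0.1431, 0.1135])]
```

View pics/wrist5.png

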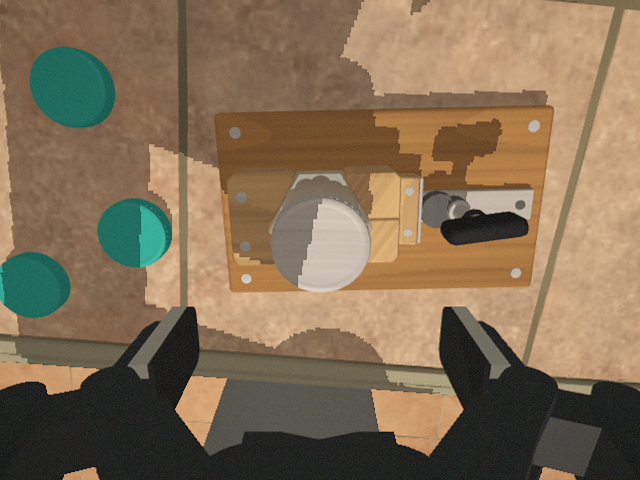

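The jaw is now up to the jar and the bar lies along the rail. The two V points measure 68 mm apart, so the jar is snug. The steel lid is centred at (320,243), so I'll descend on it.

```bash
python3 -m handwheel '[{"offset":[0,0.0013,0.02],"spin":0,"grip":1},{"offset":[0,0.0013,0.06],"spin":0,"grip":1},{"offset":[0,0.0013,0.09],"spin":0,"grip":1},{"offset":[0,0.0013,0.103],"spin":0,"grip":1},{"offset":[0,0.0013,0.103],"spin":0,"grip":1},{"offset":[0,0.0013,0.103],"spin":0,"grip":0.9}]'
python3 look.py 6
python3 - <<'E'
from h import *
p=cams.camera('side');save(p,'side6')
a=p['color'][140:320,240:440,::-1];cv2.imwrite('pics/side6c.png',cv2.resize(a,None,fx=3.3,fy=3.3,interpolation=3))
E
```

```text
time_s: 12.32
eef_pos: [0.4599, -0.0029, 0.2719]
eef_rot: [0.0, 0.999, 0.045, 0.001]
wrist_force: [0.3, 0.2, -0.8]
opening: 0.904
[[ 9.960e-01  8.980e-02  2.000e-03  4.599e-01]
 [ 8.980e-02 -9.960e-01 -5.000e-04 -2.900e-03]
 [ 2.000e-03  7.000e-04 -1.000e+00  2.719e-01]
 [ 0.000e+00  0.000e+00  0.000e+00  1.000e+00]] 0.1547
holder [([398.0, 238.0], 0.92, [0.4638, -0.0527, 0.0]), ([244.0, 277.0], 0.18, [0.4293, 0.0405, 0.0])]
fixed_vee [([242.0, 278.0], 0.92, [0.4544, 0.0323, 0.06])]
jaw_vee [([390.0, 276.0], 0.61, [0.4616, -0.0376, 0.06])]
knob_grip [([573.0, 299.0], 0.77, [0.4691, -0.1072, 0.088]), ([318.0, 270.0], 0.51, [0.4725, -0.0026, 0.088])]
jar_mid []
jar_mouth []
cap_center [([57.0, 285.0], 0.92, [0.469, 0.0852, 0.1135]), ([320.0, 335.0], 0.75, [0.4581, -0.0043, 0.1135])]
cap_lug [([317.0, 266.0], 0.9, [0.4837, -0.0011, 0.1135]), ([90.0, 314.0], 0.75, [0.4593, 0.0751, 0.1135])]
```

View pics/wrist6.png

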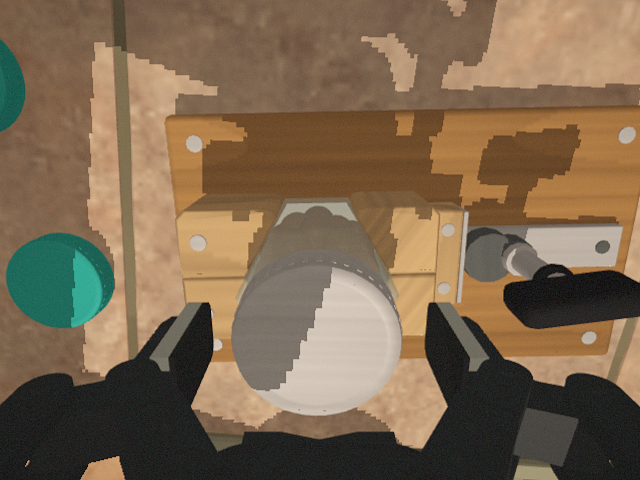

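View pics/side6c.png

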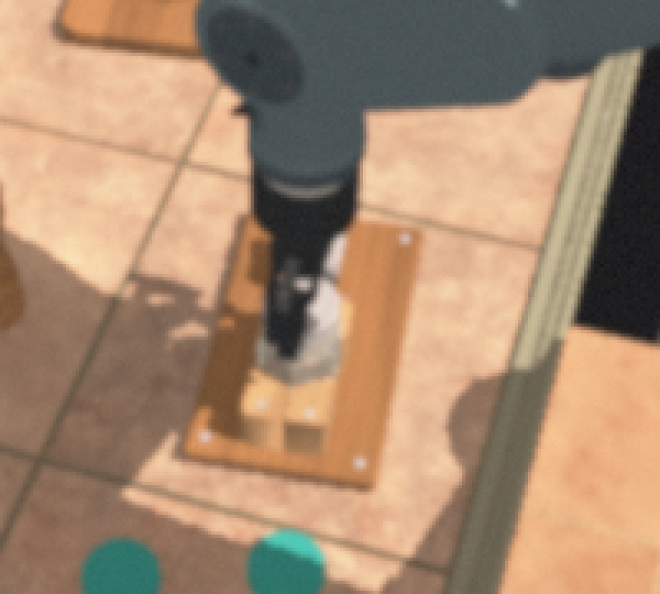

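```bash
python3 -m handwheel '[{"offset":[-0.001,0,0.001],"spin":0,"grip":0.85},{"offset":[-0.001,0,0.001],"spin":0,"grip":0.7},{"offset":[-0.001,0,0.001],"spin":0,"grip":0.5},{"offset":[-0.001,0,0.001],"spin":0,"grip":0},{"offset":[-0.001,0,0.001],"spin":0,"grip":0},{"offset":[-0.001,0,0.001],"spin":0,"grip":0}]'
python3 -c "
from h import *;s=ctrl.get_obs();t=T();print(s['torque'],s['q'],s['wrist_force'],np.round(t,4));p=cams.camera('wrist');save(p,'wrist7')"
```

```text
time_s: 13.58
eef_pos: [0.4584, -0.0029, 0.2698]
eef_rot: [0.0, 0.999, 0.045, 0.0]
wrist_force: [0.2, -1.2, 1.5]
opening: 0.667
[-0.13222724 -0.00499247 -0.00487292] [-2.66256669e-01  9.71032467e-02  2.00450407e+00 -6.30732146e-05
  1.03953662e+00  1.21479160e+00] [ 0.19245616 -1.21096893  1.53207315] [[ 9.960e-01  8.970e-02  4.000e-04  4.584e-01]
 [ 8.970e-02 -9.960e-01 -2.000e-04 -2.900e-03]
 [ 4.000e-04  2.000e-04 -1.000e+00  2.698e-01]
 [ 0.000e+00  0.000e+00  0.000e+00  1.000e+00]]
```

View pics/wrist7.png

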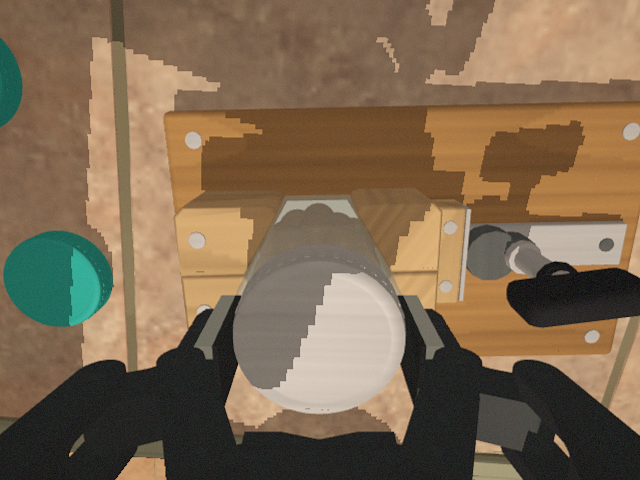

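The lid, at (320,335), is held between the pads with almost no side force. Next I'll unscrew it anticlockwise, starting with 20° to check that the jar doesn't turn with it.

```bash
python3 -m handwheel '[{"offset":[0,0,0],"spin":-2,"grip":0},{"offset":[0,0,0],"spin":-4,"grip":0},{"offset":[0,0,0],"spin":-6,"grip":0},{"offset":[0,0,0],"spin":-6,"grip":0}]'
python3 -c "
from h import *;s=ctrl.get_obs();t=T();print(s['torque'],s['q'][5],s['wrist_force'],np.round(t,4));p=cams.camera('wrist');save(p,'wrist8')
print(p['camera_matrix'])"
```

```text
time_s: 14.12
eef_pos: [0.4582, -0.0028, 0.2697]
eef_rot: [-0.0, 0.995, 0.097, -0.0]
wrist_force: [-0.3, 0.2, 4.0]
opening: 0.663
[ 0.13638422  0.1039929  -0.22615755] 1.1095889629423275 [-0.25199012  0.23196635  4.0027866 ] [[ 9.811e-01  1.937e-01 -1.000e-04  4.582e-01]
 [ 1.937e-01 -9.811e-01  2.000e-04 -2.800e-03]
 [-0.000e+00 -3.000e-04 -1.000e+00  2.697e-01]
 [ 0.000e+00  0.000e+00  0.000e+00  1.000e+00]]
[[411.57006054   0.         318.73543571]
 [  0.         411.57006054 235.89304043]
 [  0.           0.           1.        ]]
```

View pics/wrist8.png

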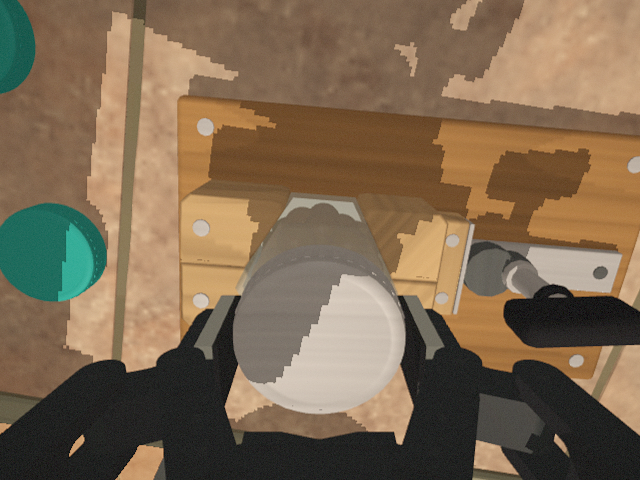

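The jar's front edge turned in the image together with the board, so the jar itself stands still. I'll carry on.

```bash
python3 -m handwheel '[{"offset":[0,0,0],"spin":-4,"grip":0},{"offset":[0,0,0],"spin":-9,"grip":0},{"offset":[0,0,0],"spin":-15,"grip":0},{"offset":[0,0,0],"spin":-21,"grip":0},{"offset":[0,0,0],"spin":-27,"grip":0},{"offset":[0,0,0],"spin":-33,"grip":0},{"offset":[0,0,0],"spin":-39,"grip":0},{"offset":[0,0,0],"spin":-45,"grip":0},{"offset":[0,0,0],"spin":-51,"grip":0},{"offset":[0,0,0],"spin":-56,"grip":0},{"offset":[0,0,0],"spin":-60,"grip":0},{"offset":[0,0,0],"spin":-62,"grip":0},{"offset":[0,0,0],"spin":-63,"grip":0},{"offset":[0,0,0],"spin":-63,"grip":0},{"offset":[0,0,0],"spin":-63,"grip":0}]'
python3 look.py 9; python3 -c "
from h import *;s=ctrl.get_obs();print(s['torque'],s['q'][5],s['wrist_force'])"
```

```text
time_s: 16.05
eef_pos: [0.4585, -0.003, 0.2699]
eef_rot: [0.0, 0.798, 0.603, 0.0]
wrist_force: [2.9, -3.5, 2.0]
opening: 0.663
[[ 2.736e-01  9.618e-01  9.000e-04  4.585e-01]
 [ 9.618e-01 -2.736e-01 -5.000e-04 -3.000e-03]
 [-3.000e-04  1.000e-03 -1.000e+00  2.699e-01]
 [ 0.000e+00  0.000e+00  0.000e+00  1.000e+00]] 0.1547
holder []
fixed_vee [([286.0, 208.0], 0.71, [0.4529, 0.0309, 0.06])]
jaw_vee []
knob_grip []
jar_mid []
jar_mouth []
cap_center [([320.0, 327.0], 0.87, [0.459, -0.0014, 0.1135])]
cap_lug [([322.0, 260.0], 0.82, [0.4663, 0.022, 0.1135]), ([134.0, 19.0], 0.81, [0.4355, 0.104, 0.1135])]
[-0.56759252 -0.49261738 -0.30902491] 0.010664541831864644 [ 3.24623596 -3.87590277  1.9127361 ]
```

View pics/wrist9.png

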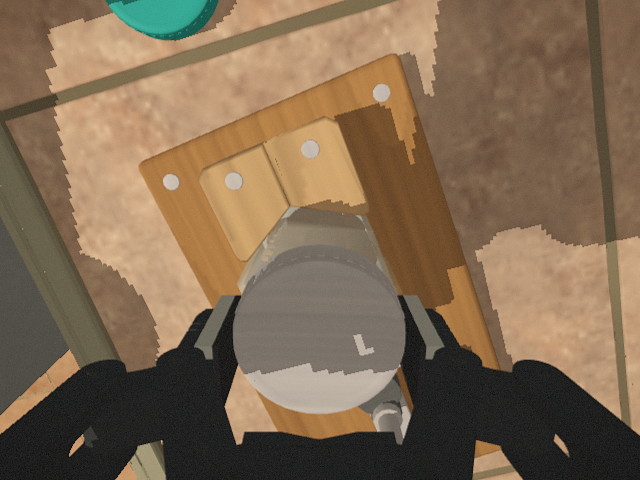

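The lid has turned about 69° and the jar is still seated. Next comes a small test lift of 6 mm.

```bash
python3 -m handwheel '[{"offset":[0,0,-0.002],"spin":0,"grip":0},{"offset":[0,0,-0.004],"spin":0,"grip":0},{"offset":[0,0,-0.006],"spin":0,"grip":0},{"offset":[0,0,-0.006],"spin":0,"grip":0}]'
python3 look.py 10; python3 -c "
from h import *;s=ctrl.get_obs();print(s['torque'],s['wrist_force'])"
```

```text
time_s: 17.0
eef_pos: [0.458, -0.0026, 0.2757]
eef_rot: [-0.0, 0.798, 0.603, -0.0]
wrist_force: [0.6, -1.3, 0.7]
opening: 0.661
[[ 2.729e-01  9.620e-01 -7.000e-04  4.580e-01]
 [ 9.620e-01 -2.729e-01  4.000e-04 -2.600e-03]
 [ 2.000e-04 -7.000e-04 -1.000e+00  2.757e-01]
 [ 0.000e+00  0.000e+00  0.000e+00  1.000e+00]] 0.1547
holder []
fixed_vee [([293.0, 205.0], 0.96, [0.4544, 0.0309, 0.06])]
jaw_vee []
knob_grip []
jar_mid []
jar_mouth []
cap_center [([321.0, 328.0], 0.75, [0.4577, -0.0045, 0.1135])]
cap_lug [([322.0, 262.0], 0.92, [0.4648, 0.0198, 0.1135]), ([142.0, 26.0], 0.73, [0.4345, 0.1041, 0.1135])]
[-0.12766522 -0.08912398 -0.0126668 ] [ 0.31019868 -1.03918552 -0.43639648]
```

View pics/wrist10.png

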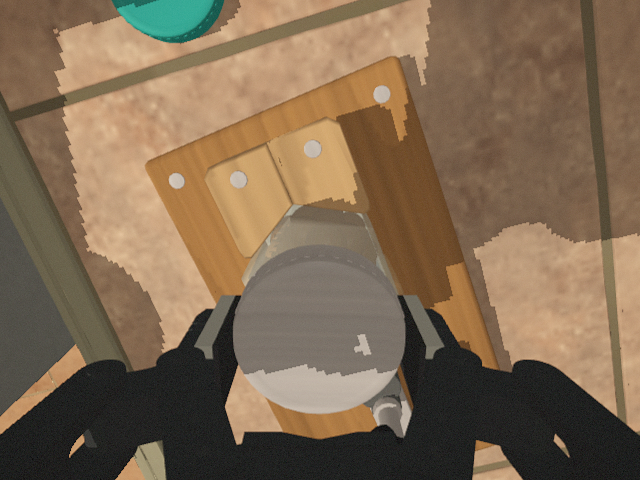

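The wrist sees almost no downward pull, and a jar coming along would pull about 4 N, so the lugs are free. I'll lift to about 40 mm in total.

```bash
python3 -m handwheel '[{"offset":[0,0,-0.003],"spin":0,"grip":0},{"offset":[0,0,-0.008],"spin":0,"grip":0},{"offset":[0,0,-0.014],"spin":0,"grip":0},{"offset":[0,0,-0.02],"spin":0,"grip":0},{"offset":[0,0,-0.026],"spin":0,"grip":0},{"offset":[0,0,-0.031],"spin":0,"grip":0},{"offset":[0,0,-0.034],"spin":0,"grip":0},{"offset":[0,0,-0.034],"spin":0,"grip":0},{"offset":[0,0,-0.034],"spin":0,"grip":0},{"offset":[0,0,-0.034],"spin":0,"grip":0}]'
python3 look.py 11
python3 - <<'E'
from h import *
s=ctrl.get_obs();print(s['torque'],s['wrist_force'])
p=cams.camera('side')
a=p['color'][140:320,240:440,::-1];cv2.imwrite('pics/side11c.png',cv2.resize(a,None,fx=3.3,fy=3.3,interpolation=3))
for th,z in [('jar_mouth',.118),('jar_mid',.053),('fixed_vee',.06),('cap_center',.153)]:
    print(th,[(np.round(x['uv']),round(x['confidence'],2),atz(p,x['uv'],z).round(4)) for x in landmark_of(p,th)][:3])
p=cams.camera('top');save(p,'top11')
for th in['salt_shaker','timer','knob_grip']: print(th,[(np.round(x['uv']),round(x['confidence'],2)) for x in landmark_of(p,th)][:2])
E
```

```text
time_s: 18.7
eef_pos: [0.4581, -0.0028, 0.3095]
eef_rot: [-0.0, 0.798, 0.603, -0.0]
wrist_force: [0.6, 0.4, -1.4]
opening: 0.661
[[ 2.732e-01  9.620e-01 -4.000e-04  4.581e-01]
 [ 9.620e-01 -2.732e-01  1.000e-04 -2.800e-03]
 [ 0.000e+00 -5.000e-04 -1.000e+00  3.095e-01]
 [ 0.000e+00  0.000e+00  0.000e+00  1.000e+00]] 0.1547
holder []
fixed_vee []
jaw_vee []
knob_grip [([388.0, 428.0], 0.85, [0.4685, -0.1081, 0.088])]
jar_mid []
jar_mouth []
cap_center [([319.0, 330.0], 0.84, [0.4518, -0.0237, 0.1135])]
cap_lug [([162.0, 36.0], 0.87, [0.4293, 0.1082, 0.1135]), ([322.0, 261.0], 0.82, [0.4618, 0.0077, 0.1135])]
[ 0.04326741 -0.0126467  -0.00494273] [ 0.57172791  0.17971073 -0.07324267]
jar_mouth [(array([332., 230.]), 0.91, array([ 0.4581, -0.0045,  0.118 ])), (array([332., 250.]), 0.47, array([0.4406, 0.0509, 0.118 ]))]
jar_mid [(array([328., 250.]), 0.9, array([0.4605, 0.0096, 0.053 ]))]
fixed_vee [(array([328., 258.]), 0.68, array([0.4546, 0.0368, 0.06  ]))]
cap_center [(array([274., 315.]), 0.87, array([0.5004, 0.2727, 0.153 ])), (array([330., 224.]), 0.83, array([0.4613, 0.0049, 0.153 ])), (array([325., 310.]), 0.58, array([0.4024, 0.2308, 0.153 ]))]
salt_shaker [(array([205., 235.]), 0.67), (array([335., 265.]), 0.27)]
timer [(array([448., 275.]), 0.89)]
knob_grip [(array([354., 258.]), 0.61), (array([303., 251.]), 0.19)]
```

View pics/wrist11.png

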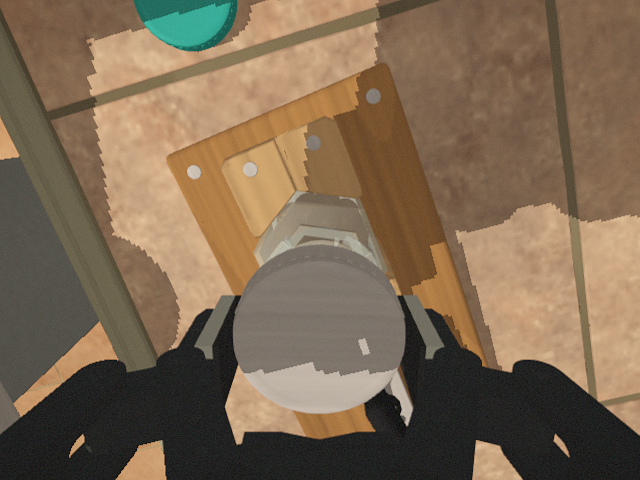

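View pics/side11c.png

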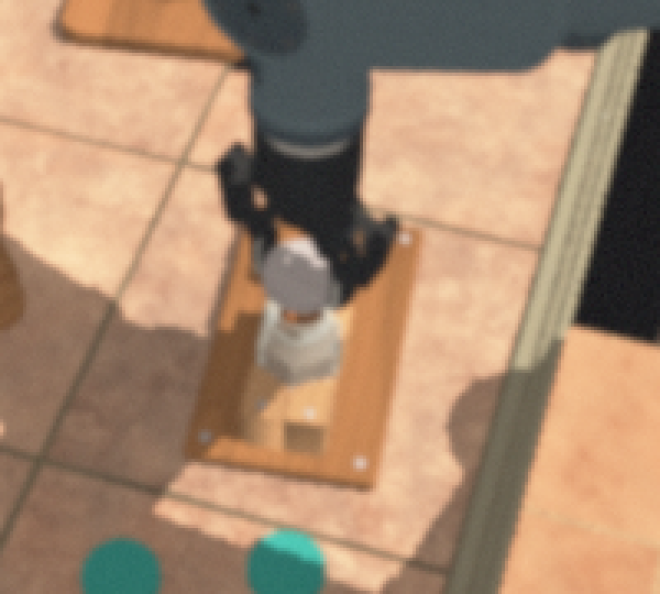

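The lid is held at (320,330) in the wrist view and hangs clear above the jar, whose open neck and nuts show beneath it. The jar is still seated in the V-jaws and the knob bar lies along the rail at (385,410). I'm handing it in.

```bash
python3 -c "
from h import *;print(ctrl.hand_in());s=ctrl.get_obs();print(s['time_s'],s['eef_pos'],s['opening'],s['wrist_force'])"
```

```text
the job is handed in; nothing more can be done
None
the job is handed in; nothing more can be done
```

I opened the jar and handed the job in at about 19 s. The lid is in the fingers, level and roughly 35 mm above the jar's rim. No verdict was reported, so what follows rests on my own checks.

**What I did:**
1. **Knob:** I turned the T-knob clockwise about 83° until the torque rose to 1.3 N m at its stop. The jaw slid up to the jar, and the two V points then measured about 68–70 mm apart, which is snug.
2. **Lid:** I gripped the bare steel lid and unscrewed it about 69° anticlockwise. A 6 mm test lift pulled the wrist with only about 0.4 N, so the jar was not coming along. I then lifted about 40 mm in total.

**Last checks:**
- **Lid:** By the arm's own pose the lid is within about 1–2 mm of the jar's axis. The tool is vertical, the opening is steady at 0.66 and the wrist force is near zero.
- **Jar and knob:** The pictures show the jar still seated in both V-jaws, its open neck and nuts visible, and the knob bar along the rail.
- **Bystanders:** The timer's reading moved by 1 pixel. The salt shaker's moved by 4 pixels, probably detector scatter, since the arm never went near it.

**What disagreed:** The side camera's position for the lid differs from the arm's pose by 5–8 mm. It was also 6 mm or more off, in the same direction, for the fixed jaw and the jar's middle, so I trusted the arm's pose.

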